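# Hold the clip open over the menu card

## Robot

A 7-joint arm with a two-finger parallel gripper is mounted at the origin on the work surface. World frame = base frame: x ahead of the robot, y to its left, z up, the work surface at z = 0. Lengths are in m, angles in rad, forces in N, time in s.
With the tool pointing down it reaches from about 0.425 to 0.875 m from the base axis. Payload 4.7 kg.
Tool frame: the origin (TCP) lies midway between the tips of the shut fingers; the grasp point (between the pads) lies 19 mm behind it (ctrl.grip_point_offset is the distance from the TCP to the grasp point, in m); z points along the fingers, y is the line along which they close (so a half turn about z gives the same grasp; the last joint's range is limited). The gripper opens to 87 mm and grips with 3 to 60 N. Pads are 19 mm wide; open, the fingers measure 117 mm over their backs; the gripper's body (75 mm by 190 mm) begins 51 mm behind the grasp point.
Start: joints at [-1.292, 0.321, -0.07, 1.45, 0.023, 1.371, -0.057], TCP at [0.17, 0.627, 0.223] pointing down, gripper open.
Joint ranges: [-2.86, 2.86], [-0.3, 2.09], [-1.38, 1.24], [0.06, 2.45], [-1.56, 4.7], [0.09, 2.05], [-2.69, 2.69]. Speed limits (rad/s): [2.57, 2.57, 3.14, 3.14, 3.14, 3.14, 3.14].

## Interface

Orientations are given as a rotation vector (axis times angle).
In Python, from bench import ctrl gives the robot as it stands.
- The arm moves only by the tool move_arm, never from a script. Its argument "increments" is text: rows parted by semicolons, each of 7 numbers parted by spaces: the shift along the world's x, y, z in mm, then the turn, a rotation vector about the world's x, y, z in degrees, then the closure in counts, from 0 (fully open) to 255 (shut). A call has exactly 8 rows; each row shifts and turns the commanded pose from where the row before left it; what a row does not reach is not made up. A row lasts 1/12 s, in which the tool goes at most 41.7 mm and 7.16 degrees, less where a joint would pass 70% of its speed; a pose out of reach is approached as far as the arm can. A call with a gripper value outside its range is refused whole. The fingers move at their own pace and stop on an object; "grip_force" is the grip in N (left out, the last holds). Time passes only in rows, so rows that do not move let the fingers close, or fill a call up. It gives the time, the measured TCP pose, the force, the opening and the grip force at its end, in the units of the state.
- ctrl.get_state(): the state, without advancing time (a new reading comes with each control period).
- ctrl.get_image(name): name is "scene" or "top"; returns a dict with "frame" (480x640x3 uint8, red, green, blue), "depth" (480x640 float32, m along the optical axis (not along the pixel's ray), 0 where there is no reading), "fx", "fy", "cx", "cy" (pixels), "position" and "orientation" of the camera in the world. Camera axes: x right, y down, z forward; pixel columns grow to the right and rows downward; lengths in m; the calibration is good to about 2 mm. A picture is of the moment at which its call begins.
- ctrl.close_job(): hands the job in; it is judged then, once.
Trained networks look in a picture, given as the dict that the camera call returned (one of the last four; its "shot" number tells which), for a name from the list of things; names that differ only in an ending like _2 or _b are one class to them, and where a whole thing is asked for, a point or a joint stands for the part that bears it (a point fixed in the world has none). Each returns a list of dicts, best first, with "score" (0 to 1); they miss things now and then, are a little off and sometimes report something else, mostly with a low value. They report only what shows in the picture. A call takes as long as a camera call. They do not tell look-alikes from the thing itself.
- ctrl.find_in(target, picture): "centre" ([x, y, z] in m, in world coordinates, good to about 4 mm: the middle of the surface that is visible of it).
- ctrl.silhouettes(target, picture): "region" (480x640 bool, what is visible of it).
The state is a dict: "time": time; "joint_positions": joint angles; "qd": joint speeds; "joint_torque": joint torques, N m; "position": TCP position; "tool_rot": TCP orientation; "ft_force": force on the tool from outside, world axes, zero at the start; "torque": the same for the moment, N m; "grip_width": opening from 0.0 (shut) to 1.0 (fully open); "grip_force": force on a finger pad.
Only numpy, scipy, OpenCV 4.12 (cv2) and the standard library are available. Lean on these libraries where they do the work, as an engineer would, in place of code of your own. Each camera call takes 0.05 s, during which the arm holds its last target. There are 200 camera calls.

## Task

The price list is about to be clipped to the menu card. Squeeze the red spring clip open, lift it off the carton's edge and lower it over the middle of the menu card's top edge, gaping wide with one jaw down each side and nothing touching the card; finish there, still squeezing it open in the air, so that the list can be slipped in. Leave the yellow clip where it is, and do not push the menu card or knock the other things on the table.

Things in the scene. Friction and masses are not known exactly. Their poses are not given: they have to be found in the camera images.
- red_clip: red plastic bag clip: two mirrored halves on a coil spring, 50 g, straddling the top of the carton's near wall, jaws down, finger tabs up. Origin on the hinge pin, 5 mm above the wall's top (105 mm above the table); y along the pin (along the wall), x the way the tabs are squeezed (across the wall), z up. The coil (radius 5 mm) is the roof of the mouth
- red_clip_grip (a point): the centre of the red clip's tabs, midway between them, 24 mm above the pin; axes as the clip's. The tabs rise from 4 to 43 mm above the pin and are 44 mm wide (y). Closed, they lean outwards 0.35 rad each: 50 mm over their outer faces at the top, 21 mm at the bottom. Fully squeezed they are parallel, 18 mm over all, tops 49 mm above the pin; this takes 5 N at first, 12 N at the end
- red_clip_lever (a joint): how far the red clip is squeezed open: 0 with the jaws 4 mm apart, as closed on the carton's wall; 0.70 rad fully open, jaw tips 30 mm apart (each half has then turned 0.35 rad); -0.07 when closed on nothing. A spring always drives it shut
- red_clip_jaw_a (a point): the inner edge of the tip of one jaw (the clip's -x side), at the middle of its width, 38 mm below the pin when closed, 35 mm when open. The jaws are 64 mm wide (y), at most 22 mm over their outsides when closed, 36 mm when open
- red_clip_jaw_b (a point): the same point of the other jaw (+x side)
- card_edge (a point): the middle of the menu card's top edge, 158 mm above the table. The card is an upright white board 210 mm wide, 148 mm high and 5 mm thick. x is across the card (its thickness), y runs along its top edge, z up
- menu: the menu card with its wooden foot (72 x 160 mm, 22 mm high), standing loose on the table, about 0.75 kg. The origin is under the middle of the foot; axes as for the card's edge
- carton: an open blue cardboard carton with jars in its far half, fixed; 180 mm deep (x), 260 mm wide (y), 100 mm high, walls 4 mm thick. The origin is the middle of its underside; its near wall, on the -x side, carries the two clips. The jars stand 78 mm high, behind the middle of the carton
- carton_wall (a point): the middle of the top of the carton's near wall, 100 mm above the table; the wall runs along the carton's y
- yellow_clip_grip (a point): the centre of the finger tabs of a yellow clip, otherwise like the red one, on the same wall at least 90 mm to one side of it; not wanted
- ketchup: a dark red glass sauce bottle with a white cap, 57 mm across, 208 mm tall; origin under its middle
- cups: a nested stack of white paper cups, 88 mm across at the rim, 148 mm tall; origin under its middle
- bowls: three nested white bowls, 120 mm across, 67 mm tall; origin under its middle
- shaker: a salt shaker with a steel top, 45 mm across, 85 mm tall; origin under its middle
- thermos: a lilac flask with a black cap, 72 mm across, 230 mm tall; origin under its middle
- turner: a black-handled turner lying flat, 300 mm long; origin under its middle, handle towards -x
Mind the look-alikes: they are no part of the job. What is shaped like the menu but orange is not meant.

How it is judged:
On the way:
1. the red clip is squeezed open in the fingers and lifted clear of the carton (value of joint red_clip_lever above 0.4 rad and height (world z) of each of red_clip_jaw_a, red_clip_jaw_b above 0.115 m and contact force between the fingers and red_clip above 1 N and contact force between red_clip and carton below 0.1 N), for 0.2 s.
At the end, for the whole second after the job is handed in: Still gripped, the red clip gapes (over 0.45 rad) with a jaw each side of the menu card, tips over 1.5 mm off its faces and over 10 mm below its top edge, within 35 mm of the middle and 0.2 rad of square; clip still, touching neither card nor carton (under 0.3 N); card within 20 mm of its start (value of joint red_clip_lever above 0.45 rad and ((x of red_clip_jaw_a in the frame of card_edge below -0.004 m and x of red_clip_jaw_b in the frame of card_edge above 0.004 m) or (x of red_clip_jaw_a in the frame of card_edge above 0.004 m and x of red_clip_jaw_b in the frame of card_edge below -0.004 m)) and z of each of red_clip_jaw_a, red_clip_jaw_b in the frame of card_edge below -0.01 m and y of red_clip_jaw_a in the frame of card_edge between -0.035 and 0.035 m and y of red_clip_jaw_b in the frame of card_edge between -0.035 and 0.035 m and angle between the y axis of red_clip and the y axis of card_edge, either way round below 0.2 rad and contact force between red_clip and menu below 0.3 N and contact force between red_clip and carton below 0.3 N and contact force between the fingers and red_clip above 2 N and linear speed of each of red_clip, menu below 0.03 m/s and distance of card_edge from where it was at the start of the episode below 0.02 m); the arm keeps its last pose, push and grip.
It fails at once if the menu card is pushed more than 20 mm or tipped (distance of card_edge from where it was at the start of the episode above 0.02 m or angle between menu's own z axis and vertical above 0.2 rad).
It fails at once if the yellow clip is moved more than 15 mm (distance of yellow_clip_grip from where it was at the start of the episode above 0.015 m).
It fails at once if another thing on the table is knocked over or moved more than 30 mm (distance of any of ketchup, cups, bowls, shaker, thermos, turner from where it was at the start of the episode above 0.03 m or angle between any of ketchup, cups, bowls, shaker, thermos's own z axis and vertical above 0.3 rad).
It also fails if it takes over 42 s, if anything falls off the work surface, if the arm or the gripper's body presses on something with over 40 N, if the wrist force passes 120 N, or if a joint passes its speed limit or range.

## Working session

There is one attempt and no reset: what is moved stays moved. The work goes in short steps, Python scripts to look and compute and a tool call to move; the robot and the scene stay as the last step left them, time stands still between calls to the robot, and variables do not carry over. Pictures are saved under pics/ and viewed, at most 10 in all, crops included, and the job is handed in when it is done.

Besides the shell and the picture viewer there is one more tool, called after ">>>" as name(argument=value, ...) on one line, values as JSON. move_arm: Moves the arm, as the interface text tells. Its arguments: {"type":"object","properties":{"increments":{"type":"string"},"grip_force":{"type":"number"}},"required":["increments"]}

```bash
mkdir -p pics; cat > h.py <<'E'
import numpy as np, cv2
from scipy.spatial.transform import Rotation as R
from bench import ctrl
def rot(im):
    o=np.array(im["orientation"],float)
    return o if o.shape==(3,3) else R.from_rotvec(o).as_matrix()
def cloud(im):
    d=im["depth"]; v,u=np.mgrid[:480,:640]
    p=np.stack([(u-im["cx"])/im["fx"]*d,(v-im["cy"])/im["fy"]*d,d],-1)
    return p@rot(im).T+np.array(im["position"])
def save(im,n,box=None,s=1):
    f=im["frame"][...,::-1]
    if box: f=f[box[1]:box[3],box[0]:box[2]]
    cv2.imwrite("pics/"+n,cv2.resize(f,None,fx=s,fy=s,interpolation=cv2.INTER_CUBIC))
E
python3 - <<'E'
from h import *
st=ctrl.get_state(); print({k:np.round(v,3) for k,v in st.items()})
for n in("scene","top"):
    im=ctrl.get_image(n); save(im,n+"0.png"); print(n,im["position"],im["orientation"],im["fx"])
    M=rot(im)
    for t in("red_clip","red_clip_grip","yellow_clip_grip","menu","carton","ketchup","cups","bowls","shaker","thermos","turner"):
        for r in ctrl.find_in(t,im)[:3]:
            c=np.array(r["centre"]); q=M.T@(c-im["position"]); print(t,round(r["score"],2),c.round(3),(q[:2]/q[2]*im["fx"]+[im["cx"],im["cy"]]).round())
E
```

```text
{'time': np.float64(0.0), 'joint_positions': array([-1.292,  0.322, -0.07 ,  1.452,  0.023,  1.371, -0.057]), 'qd': array([ 0.   , -0.001,  0.001,  0.001,  0.   ,  0.002, -0.   ]), 'joint_torque': array([-0.0000e+00, -4.9129e+01, -4.0400e-01, -3.1253e+01, -6.4000e-02,
        4.4000e-02,  0.0000e+00]), 'position': array([0.17 , 0.627, 0.221]), 'tool_rot': array([-4.150e-01, -3.114e+00,  3.000e-03]), 'ft_force': array([ 0.059, -0.13 , -0.271]), 'torque': array([-0.032,  0.005,  0.043]), 'grip_force': np.float64(0.0), 'grip_width': np.float64(0.999)}
scene [ 1.22109776 -0.21943383  1.06202763] [-2.07996798 -1.48548907  0.52834936] 524.1960643885137
red_clip 0.85 [0.496 0.274 0.115] [430. 201.]
red_clip_grip 0.9 [0.492 0.268 0.111] [427. 201.]
yellow_clip_grip 0.96 [0.518 0.15  0.118] [386. 220.]
menu 0.78 [ 0.627 -0.252  0.072] [230. 318.]
menu 0.67 [ 0.332 -0.383  0.038] [155. 241.]
menu 0.47 [ 0.566 -0.482  0.155] [104. 305.]
carton 0.56 [0.608 0.231 0.055] [430. 256.]
ketchup 0.94 [0.719 0.008 0.116] [360. 309.]
cups 0.58 [ 0.471 -0.014  0.144] [312. 216.]
cups 0.31 [0.608 0.23  0.0
[... 293 characters left out ...]
88   2.1809043  -0.07230015] 620.4253061008768
red_clip_grip 0.68 [0.52  0.154 0.119] [262. 232.]
red_clip_grip 0.64 [0.497 0.274 0.116] [215. 241.]
yellow_clip_grip 0.65 [0.518 0.155 0.12 ] [262. 233.]
menu 0.74 [ 0.614 -0.248  0.022] [417. 200.]
menu 0.72 [ 0.302 -0.37   0.023] [463. 318.]
carton 0.84 [0.602 0.237 0.024] [235. 204.]
ketchup 0.7 [0.69  0.011 0.138] [320. 164.]
cups 0.97 [ 0.448 -0.012  0.14 ] [328. 261.]
bowls 0.7 [ 0.338 -0.174  0.041] [390. 304.]
shaker 0.76 [0.396 0.162 0.085] [260. 282.]
shaker 0.37 [ 0.447 -0.013  0.142] [329. 262.]
thermos 0.79 [ 0.535 -0.471  0.185] [519. 226.]
thermos 0.26 [ 0.447 -0.011  0.14 ] [328. 262.]
turner 0.6 [0.635 0.51  0.004] [136. 192.]
```

View pics/scene0.png

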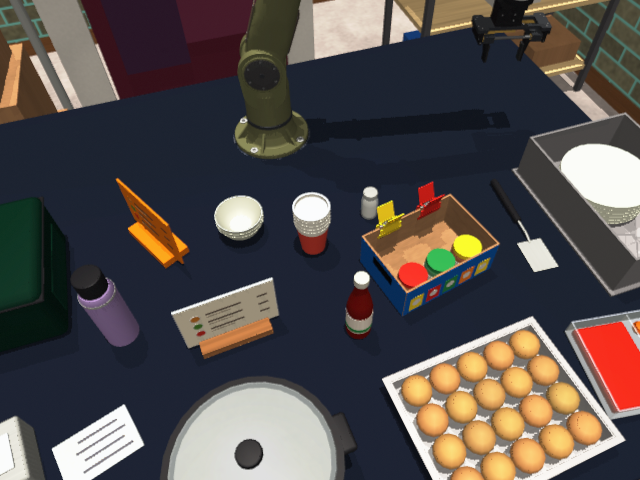

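View pics/top0.png

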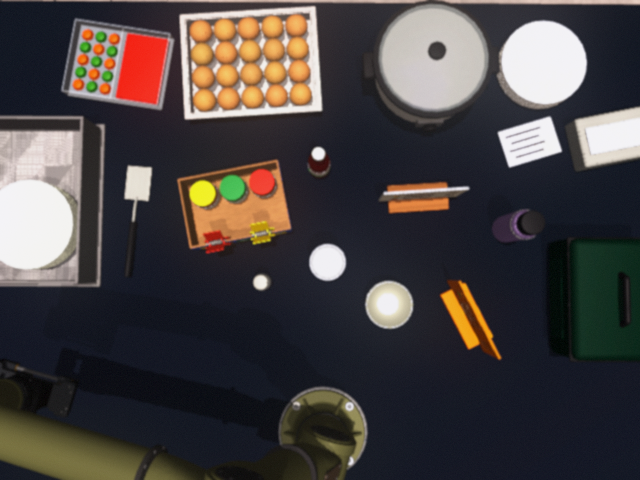

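Candidates: the red clip is at scene (428,201), and the yellow clip at (388,217) is not wanted. The white menu is at scene (228,312), with the orange look-alike at (155,235). The red tray and red jar lid are other red things. I choose the red clip on the near wall and the white menu. Next I'll fit their geometry from depth.

```bash
cat > m.py <<'E'
from h import *
def fit(P,n):
    c=P[:,:2].mean(0); w,v=np.linalg.eigh(np.cov((P[:,:2]-c).T)); d=v[:,1]; t=(P[:,:2]-c)@d; s=(P[:,:2]-c)@v[:,0]
    lo,hi=np.percentile(t,[1,99]); mid=c+d*(lo+hi)/2
    print(n,len(P),"mean",c.round(4),"mid",mid.round(4),"dir deg",np.degrees(np.arctan2(d[1],d[0])).round(1)%180,"len",(hi-lo).round(3),"thick sd",s.std().round(4),"zmax",np.percentile(P[:,2],98).round(4))
def near(C,c,r,z0,z1):
    return (np.hypot(C[...,0]-c[0],C[...,1]-c[1])<r)&(C[...,2]>z0)&(C[...,2]<z1)
if __name__=="__main__":
  for n in("scene","top"):
    im=ctrl.get_image(n); C=cloud(im); h=cv2.cvtColor(im["frame"],cv2.COLOR_RGB2HSV).astype(int)
    red=((h[...,0]<8)|(h[...,0]>172))&(h[...,1]>130)&(h[...,2]>60)
    yel=(h[...,0]>20)&(h[...,0]<35)&(h[...,1]>120)
    fit(C[near(C,(.62,-.25),.14,.14,.18)],n+" cardtop"); fit(C[near(C,(.62,-.25),.14,.06,.18)],n+" card")
    fit(C[red&near(C,(.497,.272),.05,.107,.17)],n+" red"); fit(C[red&near(C,(.497,.272),.05,.138,.17)],n+" redtop")
    fit(C[yel&near(C,(.518,.153),.05,.107,.17)],n+" yel")
    m=near(C,(.6,.235),.19,.09,.106)&~red&~yel; Q=C[m]
    r=cv2.minAreaRect(Q[:,:2].astype(np.float32)*1000); print("carton rim",r); print(cv2.boxPoints(r).round(1).tolist())
    # orthogonality: near wall points
    for g in("ketchup","cups"): pass
    if n=="scene": save(im,"crop1.png",(340,150,500,290),4)
E
python3 m.py
```

```text
scene cardtop 787 mean [ 0.6254 -0.2542] mid [ 0.6252 -0.2522] dir deg 94.0 len 0.205 thick sd 0.0019 zmax 0.1613
scene card 2859 mean [ 0.626  -0.2544] mid [ 0.6258 -0.2521] dir deg 94.0 len 0.205 thick sd 0.0014 zmax 0.16
scene red 361 mean [0.49   0.2689] mid [0.4958 0.2689] dir deg 179.8 len 0.052 thick sd 0.0129 zmax 0.1504
scene redtop 117 mean [0.4911 0.269 ] mid [0.4962 0.27  ] dir deg 11.300000000000011 len 0.05 thick sd 0.0126 zmax 0.151
scene yel 384 mean [0.5129 0.1542] mid [0.5193 0.1544] dir deg 2.1999999999999886 len 0.051 thick sd 0.0128 zmax 0.1508
carton rim ((590.5511474609375, 227.93203735351562), (191.48818969726562, 264.7568054199219), 11.261707305908203)
[[470.79998779296875, 339.1000061035156], [522.5, 79.4000015258789], [710.2999877929688, 116.80000305175781], [658.5999755859375, 376.5]]
top cardtop 274 mean [ 0.6219 -0.249 ] mid [ 0.622  -0.2502] dir deg 94.0 len 0.206 thick sd 0.002 zmax 0.1642
top card 574 mean [ 0.6208 -0.2494] mid [ 0.6208 -0.2492] dir deg 94.0 len 0.207 thick sd 0.0018 zmax 0.1632
top red 264 mean [0.497  0.2737] mid [0.4951 0.2732] dir deg 13.199999999999989 len 0.049 thick sd 0.0129 zmax 0.154
top redtop 88 mean [0.4959 0.2739] mid [0.4952 0.2737] dir deg 12.300000000000011 len 0.05 thick sd 0.0125 zmax 0.1566
top yel 259 mean [0.5204 0.1579] mid [0.5183 0.1576] dir deg 9.0 len 0.048 thick sd 0.0132 zmax 0.152
carton rim ((592.6658935546875, 230.56918334960938), (183.22589111328125, 261.1443786621094), 11.348732948303223)
[[477.20001220703125, 340.6000061035156], [528.5, 84.5], [708.2000122070312, 120.5999984741211], [656.7999877929688, 376.6000061035156]]
```

View pics/crop1.png

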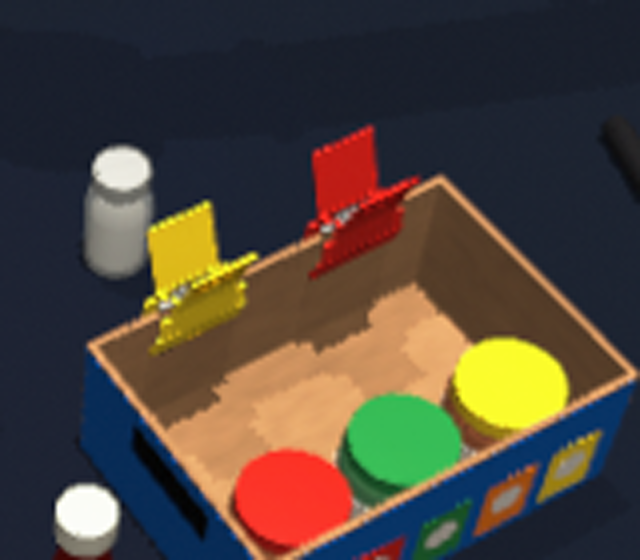

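The crop shows the red clip at scene (430,200), straddling the near wall to the right of the yellow one at (388,218). The choice is confirmed. Moving above it.

>>> move_arm(increments="27 -29 2 0 0 -6 0; 27 -29 2 0 0 -6 0; 27 -29 2 0 0 -6 0; 27 -29 2 0 0 -6 0; 27 -30 0 0 0 -6 0; 27 -30 0 0 0 -6 0; 27 -30 0 0 0 -6 0; 27 -30 0 0 0 -6 0", grip_force=25)

```text
time: 1.97
position: [0.3872, 0.3898, 0.231]
tool_rot: [1.652, 2.672, 0.001]
ft_force: [0.2, 0.3, -0.0]
grip_width: 1.001
grip_force: 0.0
```

>>> move_arm(increments="27 -30 0 0 0 -6 0; 27 -30 0 0 0 -6 0; 27 -30 0 0 0 -3.6 0; 27 -29 0 0 0 0 0; 0 0 -10 0 0 0 0; 0 0 -10 0 0 0 0; 0 0 0 0 0 0 0; 0 0 0 0 0 0 0")

```text
time: 2.63
position: [0.4926, 0.2736, 0.2097]
tool_rot: [-1.99, -2.43, 0.003]
ft_force: [-0.4, 0.5, -0.4]
grip_width: 1.005
grip_force: 0.0
```

```bash
cat > s.py <<'E'
from h import *
def st():
    s=ctrl.get_state(); M=R.from_rotvec(s["tool_rot"]).as_matrix()
    print("t",round(float(s["time"]),2),"pos",np.round(s["position"],4),"y deg",np.degrees(np.arctan2(M[1,1],M[0,1])).round(2),"z",M[:,2].round(3),"w",round(float(s["grip_width"]),3),"gf",round(float(s["grip_force"]),1),"F",np.round(s["ft_force"],1))
    return s,M
E
python3 - <<'E'
from s import *
st()
for n in ("scene","top"):
    im=ctrl.get_image(n); save(im,n+"1.png",(360,110,500,250) if n=="scene" else (150,170,290,310),4)
E
```

```text
t 2.63 pos [0.4926 0.2736 0.2097] y deg 11.37 z [-0.002 -0.    -1.   ] w 1.005 gf 0.0 F [-0.4  0.5 -0.4]
```

View pics/scene1.png

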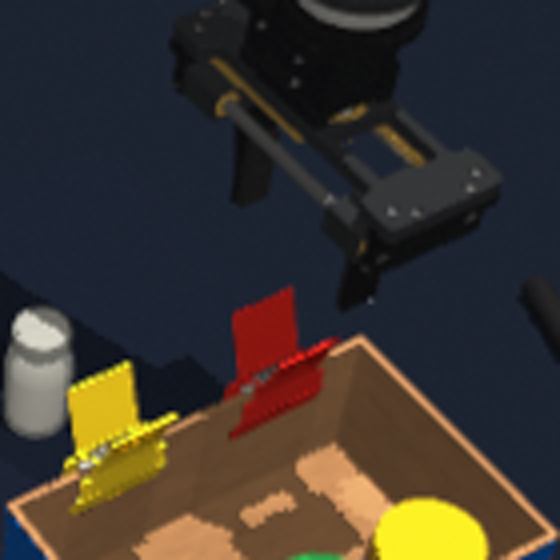

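The scene crop shows the open fingers around the clip's tabs, well aligned, with the clip at crop (270,370). I'll descend, correcting by a couple of mm.

>>> move_arm(increments="2 -1.5 -15 0 0 0 0; 0 0 -15 0 0 0 0; 0 0 -15 0 0 0 0; 0 0 -15 0 0 0 0; 0 0 -15 0 0 0 0; 0 0 -12 0 0 0 0; 0 0 -10 0 0 0 0; 0 0 0 0 0 0 0")

```text
time: 3.4
position: [0.4947, 0.2708, 0.1116]
tool_rot: [-1.991, -2.429, 0.005]
ft_force: [-0.3, 0.2, -0.8]
grip_width: 0.999
grip_force: 0.0
```

```bash
python3 - <<'E'
from s import *
st()
im=ctrl.get_image("scene"); save(im,"scene2.png",(360,110,500,250),4)
E
```

```text
t 3.4 pos [0.4947 0.2708 0.1116] y deg 11.3 z [-0.003 -0.002 -1.   ] w 0.999 gf 0.0 F [-0.3  0.2 -0.8]
```

View pics/scene2.png

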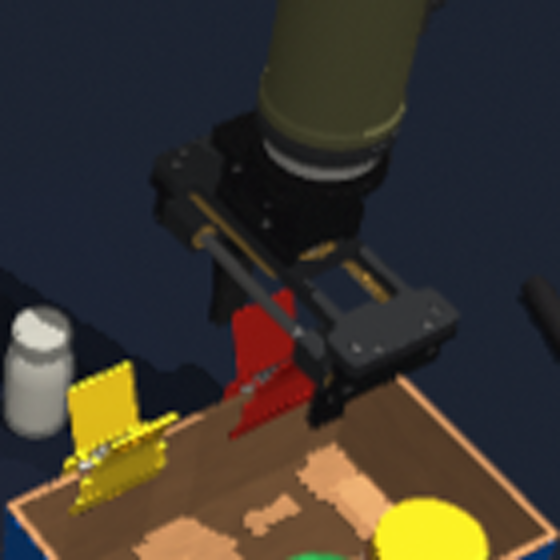

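>>> move_arm(increments="0 0 0 0 0 0 90; 0 0 0 0 0 0 110; 0 0 0 0 0 0 125; 0 0 0 0 0 0 140; 0 0 0 0 0 0 160; 0 0 0 0 0 0 180; 0 0 0 0 0 0 210; 0 0 0 0 0 0 255")

```text
time: 4.12
position: [0.4967, 0.2711, 0.115]
tool_rot: [1.993, 2.428, 0.002]
ft_force: [-3.6, -2.0, 13.9]
grip_width: 0.478
grip_force: 9.9
```

>>> move_arm(increments="0 0 0 0 0 0 255; 0 0 0 0 0 0 255; 0 0 0 0 0 0 255; 0 0 0 0 0 0 255; 0 0 0 0 0 0 255; 0 0 0 0 0 0 255; 0 0 0 0 0 0 255; 0 0 0 0 0 0 255")

```text
time: 4.78
position: [0.4991, 0.2721, 0.1177]
tool_rot: [1.992, 2.426, 0.011]
ft_force: [-0.6, -0.8, 15.4]
grip_width: 0.196
grip_force: 25.0
```

```bash
python3 - <<'E'
from s import *
st()
im=ctrl.get_image("scene"); save(im,"scene3.png",(370,120,490,240),4)
E
```

```text
t 4.78 pos [0.4991 0.2721 0.1177] y deg 11.21 z [ 0.006  0.004 -1.   ] w 0.196 gf 25.0 F [-0.6 -0.8 15.4]
```

View pics/scene3.png

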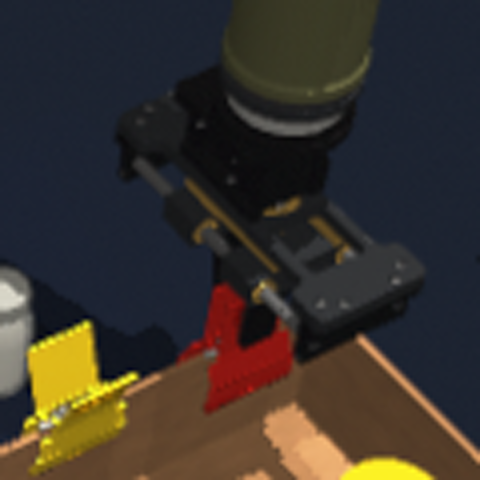

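The clip is squeezed fully open (17 mm over the pads, 25 N), with its jaw splayed inside the wall at crop (245,370). Lifting straight up.

>>> move_arm(increments="0 0 8 0 0 0 255; 0 0 10 0 0 0 255; 0 0 12 0 0 0 255; 0 0 15 0 0 0 255; 0 0 20 0 0 0 255; 0 0 20 0 0 0 255; 0 0 20 0 0 0 255; 0 0 20 0 0 0 255")

```text
time: 5.5
position: [0.4959, 0.2707, 0.24]
tool_rot: [-1.993, -2.428, 0.0]
ft_force: [-0.1, 0.3, -1.8]
grip_width: 0.199
grip_force: 25.0
```

>>> move_arm(increments="0 0 25 0 0 0 255; 0 0 25 0 0 0 255; 0 0 25 0 0 0 255; 0 0 20 0 0 0 255; 0 0 0 0 0 0 255; 0 0 0 0 0 0 255; 0 0 0 0 0 0 255; 0 0 0 0 0 0 255")

```text
time: 6.17
position: [0.4954, 0.2706, 0.332]
tool_rot: [-1.993, -2.428, 0.004]
ft_force: [-0.1, -0.3, -1.5]
grip_width: 0.196
grip_force: 25.0
```

```bash
cat > clip.py <<'E'
from s import *
from m import near
def clip():
    s,M=st(); p=np.array(s["position"])
    for n in("scene","top"):
        im=ctrl.get_image(n); C=cloud(im); h=cv2.cvtColor(im["frame"],cv2.COLOR_RGB2HSV).astype(int)
        red=((h[...,0]<8)|(h[...,0]>172))&(h[...,1]>130)&(h[...,2]>50)
        m=red&near(C,p,.06,p[2]-.09,p[2]+.06); Q=(C[m]-p)@M
        print(n,len(Q),"tool-frame pct 1/50/99",np.percentile(Q,[1,50,99],axis=0).round(4).tolist())
        j=Q[Q[:,2]>.01]
        if len(j)>5: print(" jaws",len(j),np.percentile(j,[1,50,99],axis=0).round(4).tolist())
        v,u=np.nonzero(m); 
        if len(u): print(" px",u.min(),u.max(),v.min(),v.max())
    return s,M
if __name__=="__main__": clip(); im=ctrl.get_image("scene"); save(im,"scene4.png",(370,60,510,200),4)
E
python3 clip.py
```

```text
t 6.17 pos [0.4954 0.2706 0.332 ] y deg 11.23 z [-0.002 -0.002 -1.   ] w 0.196 gf 25.0 F [-0.1 -0.3 -1.5]
scene 685 tool-frame pct 1/50/99 [[-0.0311, -0.0161, -0.0378], [-0.0121, 0.0104, 0.0158], [0.0298, 0.0186, 0.0448]]
 jaws 425 [[-0.0322, -0.0164, 0.0101], [-0.0077, 0.0144, 0.0266], [0.031, 0.0188, 0.0454]]
 px 423 457 116 157
top 43 tool-frame pct 1/50/99 [[-0.0288, -0.0176, -0.0363], [-0.0233, -0.0064, 0.0185], [-0.0135, 0.0146, 0.0394]]
 jaws 37 [[-0.0288, -0.0176, 0.0106], [-0.0238, -0.0105, 0.0202], [-0.0155, 0.0146, 0.0395]]
 px 201 216 229 244
```

View pics/scene4.png

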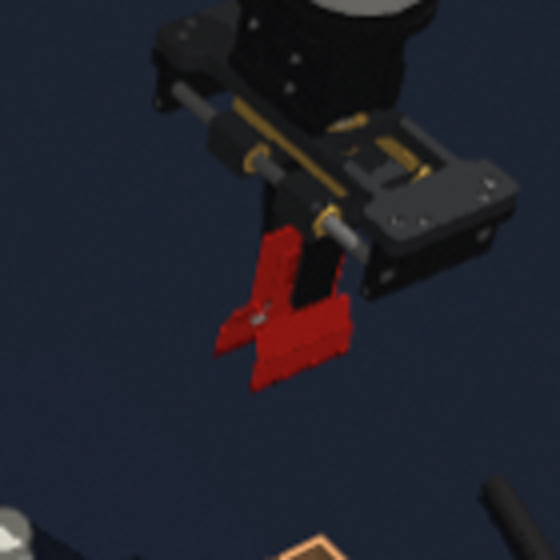

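Gripped squarely and lifted, with the jaws open at crop (235,340) and (300,350), 46 mm below the TCP. Carrying it over the menu card.

>>> move_arm(increments="4 -15 0 0 0 -0.4 255; 6 -25 0 0 0 -0.4 255; 9 -35 0 0 0 -0.5 255; 9 -35 0 0 0 -0.5 255; 9 -35 0 0 0 -0.5 255; 9 -35 0 0 0 -0.5 255; 9 -35 0 0 0 -0.5 255; 9 -35 0 0 0 -0.5 255")

```text
time: 6.98
position: [0.56, 0.0175, 0.3336]
tool_rot: [2.075, 2.359, 0.0]
ft_force: [0.7, -0.3, -0.3]
grip_width: 0.2
grip_force: 25.0
```

>>> move_arm(increments="9 -35 0 0 0 -0.5 255; 9 -35 0 0 0 -0.5 255; 9 -35 0 0 0 -0.5 255; 9 -35 0 0 0 -0.5 255; 9 -35 0 0 0 -0.5 255; 9 -35 0 0 0 -0.5 255; 5 -36 0 0 0 -0.4 255; 4 -25 0 0 0 0 255")

```text
time: 7.65
position: [0.6216, -0.2555, 0.3331]
tool_rot: [2.147, 2.293, -0.005]
ft_force: [-0.0, -0.4, -0.7]
grip_width: 0.201
grip_force: 25.0
```

>>> move_arm(increments="0 0 -15 0 0 0 255; 0 0 -20 0 0 0 255; 0 0 -20 0 0 0 255; 0 0 -15 0 0 0 255; 0 0 0 0 0 0 255; 0 0 0 0 0 0 255; 0 0 0 0 0 0 255; 0 0 0 0 0 0 255")

```text
time: 8.32
position: [0.6235, -0.2509, 0.2652]
tool_rot: [2.141, 2.296, 0.001]
ft_force: [0.6, 0.5, -0.2]
grip_width: 0.199
grip_force: 25.0
```

```bash
cat > c2.py <<'E'
import sys
from clip import *
from m import fit
s,M=clip(); p=np.array(s["position"])
im=ctrl.get_image("scene"); C=cloud(im); h=cv2.cvtColor(im["frame"],cv2.COLOR_RGB2HSV).astype(int)
w=(h[...,1]<80)&near(C,(.6225,-.2505),.12,.06,.165); fit(C[w],"scene card")
q=rot(im).T@(p-im["position"]); u,v=(q[:2]/q[2]*im["fx"]+[im["cx"],im["cy"]]).astype(int)
save(im,sys.argv[1],(u-80,v-60,u+80,v+90),4); print(u,v)
E
python3 c2.py scene5.png
```

```text
t 8.32 pos [ 0.6235 -0.2509  0.2652] y deg 4.01 z [ 0.002 -0.001 -1.   ] w 0.199 gf 25.0 F [ 0.6  0.5 -0.2]
scene 203 tool-frame pct 1/50/99 [[-0.03, 0.0146, 0.0254], [0.0007, 0.0171, 0.0364], [0.032, 0.0193, 0.0471]]
 jaws 203 [[-0.03, 0.0146, 0.0254], [0.0007, 0.0171, 0.0364], [0.032, 0.0193, 0.0471]]
 px 203 236 275 291
top 47 tool-frame pct 1/50/99 [[0.019, -0.0182, -0.0148], [0.028, 0.006, 0.0181], [0.0346, 0.016, 0.0431]]
 jaws 35 [[0.0188, -0.0182, 0.0108], [0.03, 0.0094, 0.0211], [0.0346, 0.0161, 0.0439]]
 px 416 424 180 195
scene card 2783 mean [ 0.6258 -0.2525] mid [ 0.6258 -0.2519] dir deg 94.0 len 0.206 thick sd 0.0015 zmax 0.1602
213 265
```

View pics/scene5.png

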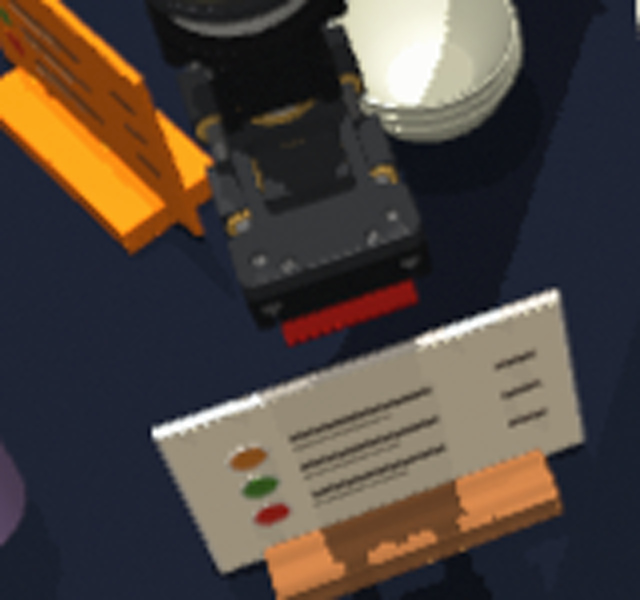

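The white card lies directly below the open clip: the far jaw is at crop (350,315) and the card's top edge runs from (155,430) to (560,290). They are aligned to within about 1.5 mm. Lowering now.

>>> move_arm(increments="-1 0 -12 0 0 0 255; 0 0 -12 0 0 0 255; 0 0 -12 0 0 0 255; 0 0 -10 0 0 0 255; 0 0 -10 0 0 0 255; 0 0 -8 0 0 0 255; 0 0 0 0 0 0 255; 0 0 0 0 0 0 255")

```text
time: 9.13
position: [0.622, -0.25, 0.1989]
tool_rot: [-2.141, -2.298, 0.001]
ft_force: [0.3, -0.3, -0.8]
grip_width: 0.199
grip_force: 25.0
```

>>> move_arm(increments="0 0 -5 0 0 0 255; 0 0 -5 0 0 0 255; 0 0 -5 0 0 0 255; 0 0 0 0 0 0 255; 0 0 0 0 0 0 255; 0 0 0 0 0 0 255; 0 0 0 0 0 0 255; 0 0 0 0 0 0 255")

```text
time: 9.8
position: [0.6223, -0.2502, 0.1849]
tool_rot: [2.142, 2.298, 0.0]
ft_force: [-0.6, -0.3, -0.3]
grip_width: 0.193
grip_force: 25.0
```

```bash
python3 c2.py scene6.png
```

```text
t 9.8 pos [ 0.6223 -0.2502  0.1849] y deg 4.03 z [ 0.001 -0.    -1.   ] w 0.193 gf 25.0 F [-0.6 -0.3 -0.3]
scene 64 tool-frame pct 1/50/99 [[-0.0288, 0.0147, 0.0364], [0.0012, 0.017, 0.042], [0.0317, 0.0194, 0.0471]]
 jaws 64 [[-0.0288, 0.0147, 0.0364], [0.0012, 0.017, 0.042], [0.0317, 0.0194, 0.0471]]
 px 213 242 300 311
top 27 tool-frame pct 1/50/99 [[0.0186, -0.0144, -0.0117], [0.0251, 0.0097, 0.0169], [0.0349, 0.0162, 0.0422]]
 jaws 18 [[0.0184, -0.0146, 0.0124], [0.0281, 0.0129, 0.0208], [0.035, 0.0163, 0.0435]]
 px 411 418 185 198
scene card 2206 mean [ 0.626  -0.2532] mid [ 0.6259 -0.2522] dir deg 94.0 len 0.207 thick sd 0.0014 zmax 0.1598
221 287
```

View pics/scene6.png

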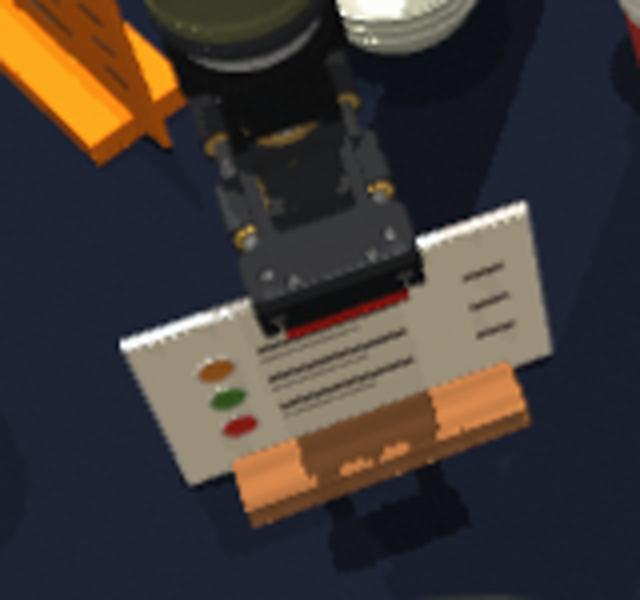

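The far jaw lies in front of the card face at crop (350,312), centred on its middle. Its tips are about 19 mm below the top edge. The card hasn't moved and there is no contact force, so I'm handing in.

```bash
python3 -c "
from bench import ctrl
print(ctrl.close_job())"
```

```text
the job is handed in; nothing more can be done
None
```

The job is handed in, with no verdict returned: the red clip is squeezed fully open at 25 N over the middle of the menu card's top edge, jaws either side and tips about 19 mm down. Before hand-in the wrist read no contact force, the card had not moved, and the arm touched nothing else.

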